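# Transfer the sample vials to the blue rack in reverse order

### The arm

A 6-joint arm with a two-finger parallel gripper is mounted at the origin on the work surface. World frame = base frame: x ahead of the robot, y to its left, z up, the work surface at z = 0. Lengths are in mm, angles in rad, forces in N, time in s.
With the tool pointing down it reaches from about 275 to 825 mm from the base axis. Payload 4.9 kg.
Tool frame: the origin (TCP) lies at the very end of the fingers, on their centre line; the grasp point (between the pads) lies 19 mm behind it; z points along the fingers, y is the line along which they close (so a half turn about z gives the same grasp; the last joint's range is limited). The gripper opens to 85 mm and grips with 20 to 120 N. Pads are 22 mm wide; open, the fingers measure 114 mm over their backs; the gripper's body (76 mm by 85 mm) begins 54 mm behind the grasp point. The pads swing forward as they close: fully open they stand 13 mm farther back than shut.
Start: joints at [1.191, 0.326, -0.193, 1.052, 0, 1.437], TCP at [133.826, 533.488, 208.981] pointing down, gripper open.
Joint ranges: [-2.65, 2.65], [-0.97, 1.79], [-1.3, 1.35], [-1.93, 2.1], [-1.47, 1.37], [-3.14, 3.14]. Speed limits (rad/s): [2.57, 2.57, 3.14, 3.14, 3.14, 3.14].

### API

Orientations are given as [roll, pitch, yaw] about the fixed x, y, z axes, in that order (R = Rz(yaw) Ry(pitch) Rx(roll)).
In Python, from bench import bot, solve_ik, imaging gives the robot as it stands. Calls block until the motion is done:
- bot.move_ptp(position, orientation): joint-space move of the TCP to a pose.
- bot.movel(position, rot=None, max_speed=150, threshold=None): straight line of the TCP; rot=None keeps the orientation; max_speed is the mean speed in mm/s. With threshold (N) it stops when the force on the tool has changed by that much, and returns True; else False.
- bot.move_j(angles): joint-space move.
- bot.grip(opening, effort=None): opening from 0.0 (shut) to 1.0 (fully open); effort is the grip in N (None keeps the last); returns when the fingers have stopped.
- bot.dwell(seconds).
- solve_ik(position, orientation): joint angles nearest the present ones, or None.
- bot.get_state(): the state.
- imaging.capture(name): name is "scene" or "top" or "wrist"; returns the picture (420x560x3 uint8, blue, green, red); there is no depth.
- imaging.camera_model(name): a dict with "K" (3x3 intrinsics, pixels), "k1" (the pictures are not rectified: a ray, as slopes to the right and down, at radius r is drawn at 1 + k1 r^2 times it, then the intrinsics apply), "position" and "rotation" of the camera in the world. Camera axes: x right, y up, looking along -z (the intrinsics and any distortion apply to the point x, -y, -z); pixel columns grow to the right and rows downward; lengths in mm; the calibration is good to about 2 mm. A picture is of the moment at which its call begins: read the wrist's pose just before it. camera_model takes no time and is no camera call; for the wrist camera it gives the pose at the moment of the call.
A pose or a line that the arm cannot do raises bot.IKError and nothing moves.
- bot.sign_off(): hands the job in; it is judged then, once.
The state is a dict: "t": time; "qpos": joint angles; "joint_velocities": joint speeds; "effort": joint torques, N m; "tcp_pos": TCP position; "orientation": TCP orientation; "contact_force": force on the tool from outside, world axes, zero at the start; "wrist_torque": the same for the moment, N m; "opening": opening from 0.0 (shut) to 1.0 (fully open); "gripper_force": force on a finger pad.
Only numpy, scipy, OpenCV 4.12 (cv2) and the standard library are available. Lean on these libraries where they do the work, as an engineer would, in place of code of your own. Each camera call takes 0.05 s, during which the arm holds its last target. There are 200 camera calls.

### The job

Move the four capped sample vials from the pink rack to the blue rack in reverse order: the vial that starts nearest the pink rack's orange end goes into the pocket farthest from the blue rack's orange end, and so on, until the one that started farthest stands right beside the orange end. Keep the vials upright and set them down on the pocket floors, do not drop them.

Things in the scene. Friction and masses are not known exactly. Their poses are not given: they have to be found in the camera images.
- pink_rack: Starting rack, fixed: pink base 90 x 228 mm, 8 mm thick, carrying four coloured holders in a row; a orange block 45 mm high closes one end. Origin: middle of the row, table level; z up; y along the row to the orange block (block at y = 113 to 135 mm, on the robot's left, +-15 deg). Places at x = 0, y = +84 (beside the orange block), +28, -28, -84 mm. Stands left or right of the blue rack.
- blue_rack: Rack to fill, fixed, empty: blue tray 66 x 228 mm, rim at z = 38 mm, four pockets in a row; a orange block 45 mm high closes one end. Origin: middle of the row, table level; z up; y along the row to the orange block (on the robot's left, +-15 deg). Pockets 46 x 46 mm, floor at z = 11 mm, centred at x = 0, y = +84 (beside the orange block), +28, -28, -84 mm.
- yellow_vial: Loose upright vial, yellow cap, pale frosted body, 86 mm tall, 50 to 100 g: body 32 mm diameter, foot flat, 24 mm, tapered; cap 34 mm diameter, 66 to 86 mm above the foot. Origin: centre of the foot; z up its axis; round, yaw meaningless. Starts in the yellow holder, foot 11 mm above the table. Neighbours 56 mm away along the row; the sides across the row (rack x) are free for fingers.
- green_vial: Loose upright vial, green cap, pale frosted body, 86 mm tall, 50 to 100 g: body 32 mm diameter, foot flat, 24 mm, tapered; cap 34 mm diameter, 66 to 86 mm above the foot. Origin: centre of the foot; z up its axis; round, yaw meaningless. Starts in the green holder, foot 11 mm above the table. Neighbours 56 mm away along the row; the sides across the row (rack x) are free for fingers.
- black_vial: Loose upright vial, black cap, pale frosted body, 86 mm tall, 50 to 100 g: body 32 mm diameter, foot flat, 24 mm, tapered; cap 34 mm diameter, 66 to 86 mm above the foot. Origin: centre of the foot; z up its axis; round, yaw meaningless. Starts in the black holder, foot 11 mm above the table. Neighbours 56 mm away along the row; the sides across the row (rack x) are free for fingers.
- violet_vial: Loose upright vial, violet cap, pale frosted body, 86 mm tall, 50 to 100 g: body 32 mm diameter, foot flat, 24 mm, tapered; cap 34 mm diameter, 66 to 86 mm above the foot. Origin: centre of the foot; z up its axis; round, yaw meaningless. Starts in the violet holder, foot 11 mm above the table. Neighbours 56 mm away along the row; the sides across the row (rack x) are free for fingers.
- yellow_holder: Yellow square open cup fixed on the pink rack, 54 mm outside, 46 mm inside, 30 mm high (rim 38 mm, inner floor 11 mm above the table). Holds the yellow-capped vial at the start and stays behind to mark its place. Origin: centre of its underside, 8 mm above the table; axes as the rack's. Which place of the row it takes varies.
- green_holder: Green square open cup fixed on the pink rack, 54 mm outside, 46 mm inside, 30 mm high (rim 38 mm, inner floor 11 mm above the table). Holds the green-capped vial at the start and stays behind to mark its place. Origin: centre of its underside, 8 mm above the table; axes as the rack's. Which place of the row it takes varies.
- black_holder: Black square open cup fixed on the pink rack, 54 mm outside, 46 mm inside, 30 mm high (rim 38 mm, inner floor 11 mm above the table). Holds the black-capped vial at the start and stays behind to mark its place. Origin: centre of its underside, 8 mm above the table; axes as the rack's. Which place of the row it takes varies.
- violet_holder: Violet square open cup fixed on the pink rack, 54 mm outside, 46 mm inside, 30 mm high (rim 38 mm, inner floor 11 mm above the table). Holds the violet-capped vial at the start and stays behind to mark its place. Origin: centre of its underside, 8 mm above the table; axes as the rack's. Which place of the row it takes varies.
Not all that is in view belongs to the job. What is shaped like the green_vial but red is not meant. Leave any red look-alike of the violet_vial alone.

How it is judged:
By the outcome, as a careful person would: the job done as asked, in the order asked, and still so for the second after the job is handed in, with the robot touching nothing.
It also fails if it takes over 104 s, if anything falls off the work surface, if the arm or the gripper's body presses on something with over 40 N, if the wrist force passes 120 N, or if a joint passes its speed limit or range.

## Working session

There is one attempt and no reset: what is moved stays moved. The work goes in short steps, each a Python script; the robot and the scene stay as the last script left them, time stands still between calls to the robot, and variables do not carry over. Pictures are saved under pics/ and viewed, at most 14 in all, crops included, and the job is handed in when it is done.

```bash
mkdir -p pics; ls; python3 - <<'E'
from bench import bot, imaging
import cv2
for n in("scene","top"):
    im=imaging.capture(n); cv2.imwrite(f"pics/{n}0.png",im); m=imaging.camera_model(n); print(n,m)
print(bot.get_state())
E
```

```text
pics
scene {'K': array([[387.88151811,   0.        , 275.99363146],
       [  0.        , 387.88151811, 213.84405261],
       [  0.        ,   0.        ,   1.        ]]), 'k1': -0.07253134386958104, 'position': array([ 794.27367936, -445.39937128,  471.68719409]), 'rotation': array([0.87040795, 0.01741118, 0.44476685])}
top {'K': array([[411.18612965,   0.        , 287.30762477],
       [  0.        , 411.18612965, 211.57695875],
       [  0.        ,   0.        ,   1.        ]]), 'k1': -0.0703550480965174, 'position': array([441.26212891,  -1.0782205 , 742.17979952]), 'rotation': array([ 0.20145466,  0.00537812, -1.63850674])}
{'t': 0.1, 'qpos': array([ 1.19082920e+00,  3.26856693e-01, -1.93483566e-01,  1.05193542e+00,
        2.87259624e-05,  1.43659263e+00]), 'joint_velocities': array([ 0.00038228, -0.00051818,  0.00118467, -0.00077559,  0.00048633,
       -0.00059197]), 'effort': array([-1.02303413e-04, -4.44237936e+01,  2.63039249e+01,  7.84792443e-03,
       -2.29694951e-04,  2.01428037e-06]), 'tcp_pos': array([133.59881917, 532.98692709, 208.2873589 ]), 'orientation': array([-3.14013045e+00, -2.26406044e-04,  2.89582904e+00]), 'contact_force': array([-0.67252502,  0.13499565, -0.3958752 ]), 'wrist_torque': array([ 0.04815977, -0.04362341,  0.03932087]), 'gripper_force': 0.0, 'opening': 1.003134454332977}
```

View pics/top0.png

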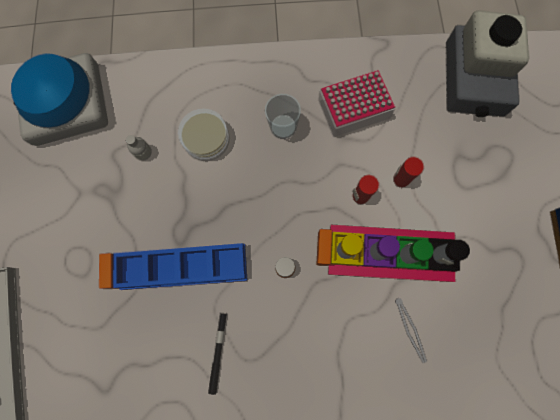

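View pics/scene0.png

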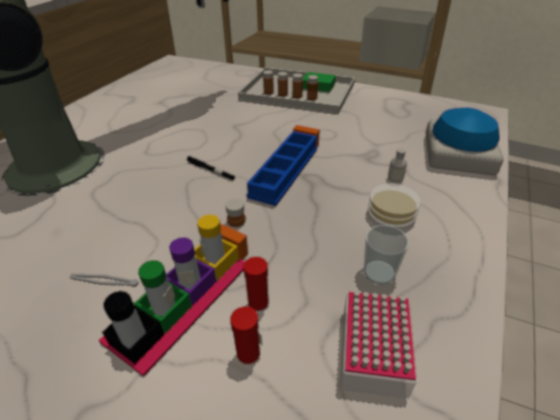

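The top view shows the blue rack at about (180,267) with its orange end on the left at (105,270). The pink rack is at about (390,253) with its orange end at (324,247). Counting from the orange end, the vials are yellow (350,243), violet (388,246), green (422,250) and black (457,250). The two red look-alikes at (366,189) and (409,172) stand apart, so I leave them alone.

```bash
cat > h.py <<'E'
import numpy as np, cv2
from bench import bot, solve_ik, imaging
from scipy.spatial.transform import Rotation as R
def cast(m,px,z):
    """pixels -> world points on plane z"""
    px=np.asarray(px,float).reshape(-1,1,2)
    u=cv2.undistortPoints(px,m["K"],np.array([m["k1"],0,0,0.])).reshape(-1,2)
    d=R.from_euler("xyz",m["rotation"]).apply(np.c_[u[:,0],-u[:,1],-np.ones(len(u))])
    return m["position"]+d*((z-m["position"][2])/d[:,2])[:,None]
RNG={"blue":((105,120,40),(125,255,255)),"orange":((5,150,100),(15,255,255)),"pink":((160,150,90),(176,255,255)),
"yellow":((22,150,80),(32,255,255)),"green":((50,120,40),(75,255,255)),"violet":((130,100,40),(152,255,255)),"black":((0,0,0),(180,255,32))}
def mask(im,c,roi):
    h=cv2.inRange(cv2.cvtColor(im,cv2.COLOR_BGR2HSV),*map(np.array,RNG[c]))
    o=np.zeros_like(h); x0,y0,x1,y1=roi; o[y0:y1,x0:x1]=h[y0:y1,x0:x1]; return o
def blobs(mk,amin=60):
    cs,_=cv2.findContours(mk,cv2.RETR_EXTERNAL,cv2.CHAIN_APPROX_NONE)
    return sorted([c for c in cs if cv2.contourArea(c)>amin],key=lambda c:-cv2.contourArea(c))
def cen(c):
    M=cv2.moments(c); return np.array([M["m10"],M["m01"]])/M["m00"]
E
python3 - <<'E'
from h import *
np.set_printoptions(precision=1,suppress=True)
for n,rb,rp in(("top",(95,230,255,300),(310,215,480,290)),("scene",(240,120,330,205),(95,210,255,375))):
    im=cv2.imread(f"pics/{n}0.png"); m=imaging.camera_model(n)
    for c,roi,z,zt in(("blue",rb,19,38),("pink",rp,4,8)):
        h=cv2.convexHull(np.vstack(blobs(mask(im,c,roi),15)))
        box=cv2.boxPoints(cv2.minAreaRect(cast(m,h,zt)[:,:2].astype(np.float32)))
        print(n,c,"cen",cast(m,[cen(h)],z)[0],"px",cen(h)); print("box@top",box.tolist())
    for roi in(rb,rp):
        for b in blobs(mask(im,"orange",roi),30)[:1]: print(" orange",cen(b),cast(m,[cen(b)],22)[0])
    for c in("yellow","violet","green","black"):
        for b in blobs(mask(im,c,rp if n=="top" else (95,205,255,375)),40)[:3]:
            print(" ",c,cen(b),cv2.contourArea(b),cv2.boundingRect(b),cast(m,[cen(b)],87)[0])
im=cv2.imread("pics/top0.png")
a=cv2.resize(im[225:305,90:260],(680,320),interpolation=2); b=cv2.resize(im[215:285,310:480],(680,280),interpolation=2)
cv2.imwrite("pics/crop.png",np.vstack([a,b]))
E
```

```text
top blue cen [503.5 189.2  19. ] px [179.3 266.5]
box@top [[468.4978942871094, 299.9266357421875], [471.7463684082031, 70.30947875976562], [535.633056640625, 71.21331787109375], [532.3846435546875, 300.8304748535156]]
top pink cen [ 502.9 -189.9    4. ] px [391.7 253. ]
box@top [[444.1117858886719, -295.8846130371094], [532.289794921875, -307.61328125], [562.14697265625, -83.14230346679688], [473.96893310546875, -71.41363525390625]]
 orange [104.5 270.4] [504.6 322.5  22. ]
 orange [324.6 246.2] [521.8 -68.3  22. ]
  yellow [347.  248.3] 939.5 (331, 232, 33, 33) [508.7 -97.8  87. ]
  violet [380.2 250.2] 976.0 (364, 234, 36, 33) [ 501.8 -150.6   87. ]
  green [414.  252.4] 960.0 (397, 236, 37, 33) [ 494.4 -204.7   87. ]
  black [449.8 253.5] 656.5 (429, 239, 40, 32) [ 488.3 -262.8   87. ]
scene blue cen [502.8 175.   19. ] px [281.6 168.4]
box@top [[473.2070617675781, 301.19964599609375], [476.2923889160156, 36.47684860229492], [553.9239501953125, 37.38165283203125], [550.838623046875, 302.1044616699219]]
scene pink cen [ 508.6 -228.     4. ] px [166.6 321.7]
box@top [[443.9351806640625, -296.55816650390625], [533.0447387695312, -308.5671081542969], [563.5316162109375, -82.34637451171875], [474.42205810546875, -70.33743286132812]]
 orange [306.4 129.4] [488.  350.8  22. ]
 orange [231.6 234.1] [511.8 -46.4  22. ]
  yellow [221.8 257.1] 448.5 (195, 240, 42, 37) [ 563.8 -149.6   87. ]
  yellow [208.6 225.6] 365.0 (198, 215, 21, 23) [ 511.7 -102.4   87. ]
  violet [196.2 280.9] 609.0 (167, 261, 48, 43) [ 555.7 -199.7   87. ]
  violet [181.7 249.7] 428.5 (170, 238, 24, 25) [ 505.  -161.1   87. ]
  green [167.9 307.9] 736.0 (135, 285, 56, 46) [ 548.6 -249.9   87. ]
  green [152.  273.6] 482.0 (139, 261, 26, 26) [ 495.2 -214.3   87. ]
  black [130.8 325.7] 1620.5 (104, 292, 60, 71) [ 524.4 -289.5   87. ]
```

View pics/crop.png

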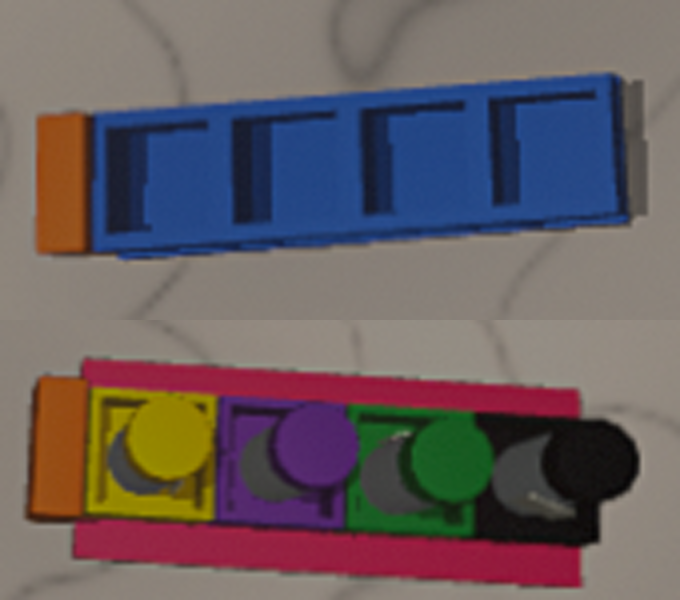

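The crop confirms the order from the orange end: yellow, violet, green, black, each vial in its matching holder. The blue pockets are empty. In the full picture, the cap tops are at about (352.5,244.5), (389,246.3), (423.2,249.8) and (457.5,250.2). I'll take the cap-top centres and the rim corners from these, then pick the first vial.

```bash
python3 - <<'E'
from h import *
np.set_printoptions(precision=1,suppress=True)
m=imaging.camera_model("top")
c=cast(m,[(352.5,244.5),(389,246.3),(423.2,249.8),(457.5,250.2)],97)
print("caps",c)
b=cast(m,np.array([(95,115),(614,74),(628,213),(93,250)])/4+[90,225]-.4,38); print("rim",b,b.mean(0))
print("red",cast(m,[(369,183),(413,165)],86))
th=np.arctan2(-30.,224.5); s=np.array([503.4,-189.4])+np.outer([84,28,-28,-84],[-np.sin(th),np.cos(th)]);print("places",s)
for p in [*s,b.mean(0)[:2]]:
    for z in (64,175): print(solve_ik([*p[:2],z],[np.pi,0,np.pi/2]))
E
```

```text
caps [[ 513.  -105.6   97. ]
 [ 506.1 -163.    97. ]
 [ 496.6 -216.8   97. ]
 [ 491.9 -271.9   97. ]]
rim [[531.8 299.9  38. ]
 [534.9  72.8  38. ]
 [475.2  69.7  38. ]
 [473.7 300.3  38. ]] [503.9 185.7  38. ]
red [[ 614.1 -144.8   86. ]
 [ 640.3 -222.4   86. ]]
places [[ 514.5 -106.1]
 [ 507.1 -161.6]
 [ 499.7 -217.2]
 [ 492.3 -272.7]]
[-0.3  0.4 -0.5  0.7  0.   1.2]
[-0.3  0.3 -0.3  1.   0.   1.2]
[-0.4  0.4 -0.4  0.7  0.   1.1]
[-0.4  0.3 -0.3  1.   0.   1.1]
[-0.5  0.5 -0.4  0.7  0.   1. ]
[-0.5  0.3 -0.3  1.   0.   1. ]
[-0.6  0.5 -0.4  0.7  0.   0.9]
[-0.6  0.4 -0.2  1.   0.   0.9]
[ 0.2  0.4 -0.4  0.7  0.   1.8]
[ 0.2  0.3 -0.3  1.   0.   1.8]
```

```bash
cat >> h.py <<'E'
CAPS=dict(yellow=(513.5,-105.8),violet=(506.5,-162.4),green=(498,-217),black=(492,-272.3))
THP,THB=-0.133,0.012; BC=np.array([503.4,185.7])
POCK={n:BC+y*np.array([-np.sin(THB),np.cos(THB)]) for n,y in dict(yellow=-84,violet=-28,green=28,black=84).items()}
UP=185.; GR=64.   # TCP heights: carry, grasp/set-down
rp=[np.pi,0,np.pi/2+THP]; rb=[np.pi,0,np.pi/2+THB]
def pick(n):
    x,y=CAPS[n]; bot.grip(.8,effort=40)
    bot.move_ptp([x,y,UP],rp)
    hit=bot.movel([x,y,GR],max_speed=100,threshold=8)
    bot.grip(0.,effort=40); s=bot.get_state()
    print(n,"hit",hit,"tcp",s["tcp_pos"].round(1),"open",round(s["opening"],3),"F",round(s["gripper_force"],1),"cf",s["contact_force"].round(1))
def lift(n):
    bot.movel([*CAPS[n],UP],max_speed=120); s=bot.get_state()
    print("lifted",round(s["opening"],3),s["gripper_force"],s["contact_force"].round(1),"t",s["t"])
def place(n):
    x,y=POCK[n]; bot.movel([x,y,UP],rot=rb,max_speed=200)
    bot.movel([x,y,GR+12],max_speed=120)
    hit=bot.movel([x,y,GR-5],max_speed=25,threshold=3); s=bot.get_state()
    print("placed hit",hit,"z",s["tcp_pos"].round(1),"cf",s["contact_force"].round(1))
def release(n):
    bot.grip(.8); bot.movel([*POCK[n],UP],max_speed=150); print("t",bot.get_state()["t"])
def snap(c,f): cv2.imwrite(f"pics/{f}.png",imaging.capture(c))
E
python3 - <<'E'
from h import *
pick("yellow"); lift("yellow"); snap("scene","y1"); snap("top","y1t")
cv2.imwrite("pics/y1c.png",np.hstack([cv2.imread("pics/y1.png")[:420,50:450],cv2.imread("pics/y1t.png")[:,160:560]]))
E
```

```text
yellow hit False tcp [ 513.9 -106.    64.7] open 0.372 F 39.3 cf [-1.1 -0.5  5.7]
lifted 0.378 39.70178961753845 [ 0.9  0.5 -1. ] t 5.9833
```

View pics/y1c.png

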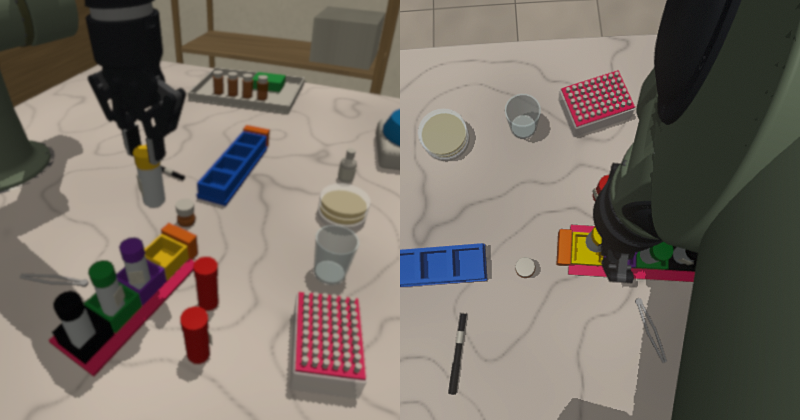

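The yellow vial hangs upright in the gripper at (148,175), and its holder is empty. Next I place it.

```bash
python3 - <<'E'
from h import *
place("yellow"); snap("scene","y2")
im=cv2.imread("pics/y2.png"); cv2.imwrite("pics/y2c.png",cv2.resize(im[60:240,210:370],None,fx=3,fy=3))
E
```

```text
placed hit True z [504.6 101.8  64.7] cf [-1.8  0.3  4.4]
```

View pics/y2c.png

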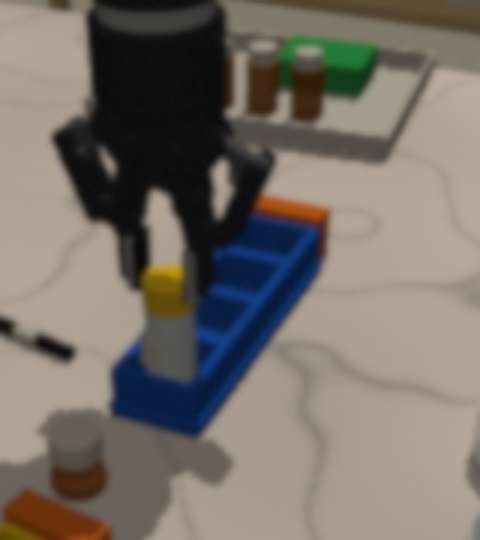

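The vial stands in the pocket farthest from the orange end. Contact came at the same TCP height as the pick (64.7), so it is on the floor. I release it and continue with violet.

```bash
python3 - <<'E'
from h import *
release("yellow"); pick("violet"); lift("violet"); snap("scene","v1"); place("violet"); snap("scene","v2")
cv2.imwrite("pics/vc.png",np.hstack([cv2.imread("pics/v1.png")[:,70:470],cv2.resize(cv2.imread("pics/v2.png")[60:270,180:380],None,fx=2,fy=2)]))
E
```

```text
t 10.2917
violet hit False tcp [ 506.9 -162.6   64.7] open 0.377 F 39.4 cf [-2.2  0.7  5.3]
lifted 0.374 39.68717694282532 [ 0.1  0.2 -1.7] t 14.475
placed hit True z [503.9 157.8  64.7] cf [-0.4 -0.1  4.4]
```

View pics/vc.png

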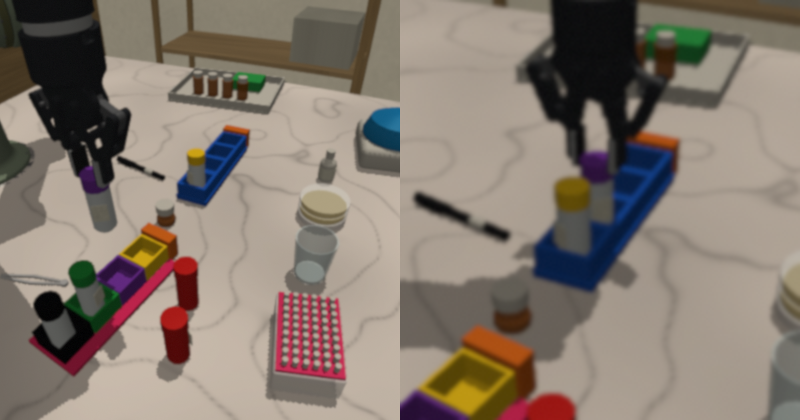

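Yellow stands upright in its pocket at (197,170), and violet has been set into the next pocket along, at the same floor height. I do green and black the same way.

```bash
python3 - <<'E'
from h import *
release("violet")
for n in("green","black"):
    pick(n); lift(n)
    s=bot.get_state()
    if not .3<s["opening"]<.45: raise SystemExit("grasp?")
    place(n)
    if abs(bot.get_state()["tcp_pos"][2]-64.7)>2.5: raise SystemExit("height?")
    release(n)
x=POCK["yellow"]; bot.move_ptp([400,-150,250],rp); snap("scene","e"); snap("top","et")
cv2.imwrite("pics/ec.png",np.hstack([cv2.resize(cv2.imread("pics/e.png")[80:220,220:350],(390,420)),cv2.resize(cv2.imread("pics/et.png")[200:340,90:226],(408,420))]))
E
```

```text
t 19.2917
green hit False tcp [ 498.4 -217.3   64.7] open 0.377 F 39.5 cf [-0.8  0.6  5. ]
lifted 0.377 39.68340039253235 [-0.7  0.5 -1.3] t 23.8417
placed hit True z [503.3 213.9  64.7] cf [ 0.1 -0.1  4.6]
t 29.1083
black hit False tcp [ 492.3 -272.6   64.7] open 0.373 F 39.4 cf [-0.9  0.9  5.2]
lifted 0.372 39.69871759414673 [-0.5 -0.1 -0.9] t 34.025
placed hit True z [502.7 269.9  64.7] cf [-0.4 -0.5  4.7]
t 39.85
```

View pics/ec.png

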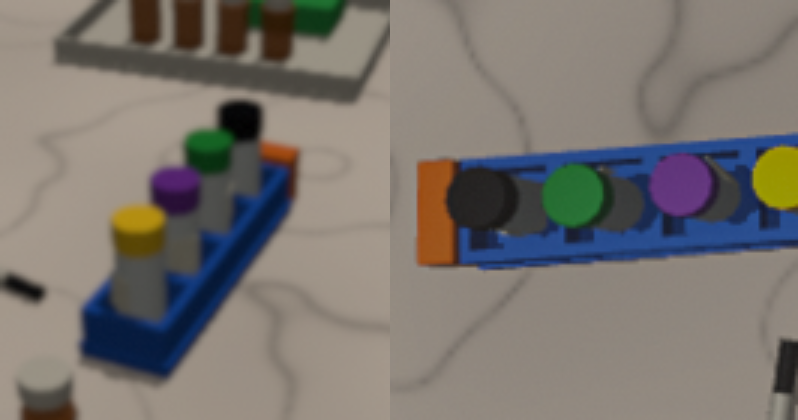

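View pics/e.png

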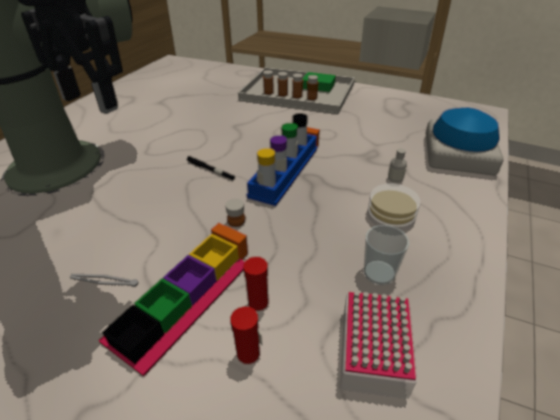

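All four vials stand upright in the blue rack. From the orange end they read black, green, violet, yellow. The pink rack is empty, the red look-alikes have not moved, and the arm is clear.

```bash
python3 -c "
from bench import bot
print(bot.sign_off())"
```

```text
the job is handed in; nothing more can be done
None
```

The job is handed in: the four vials stand upright on the blue rack's pocket floors in reverse order (black, green, violet, yellow from the orange end), with about 40 s of the 104 s used by the last release.

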